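Lock the gearbox selector rail with the square-grip pin

TASK

Lock the selector rail of the gearbox: take the locking pin with the square grip from the pin stand, lower it right into either end of the slot in the gearbox cover, and slide it gently along the rail inside until it drops into the rail's deep locking hole (the rail also has shallow dimples, which are not it). Push it fully home, collar down on the cover, and let go; never force it against the gearbox, and leave the other two pins standing in their stand.

Things in the scene. Friction and masses are not known exactly. Their poses are not given: they have to be found in the camera images.
- housing: The gearbox: cast aluminium block 110 (x) by 220 (y) by 76 mm high, fixed; origin at the centre of its underside. Its flat top is a 6 mm steel cover plate with six 4 mm bolt heads near its long edges and one straight slot in the middle, 14 mm wide (x), 80 mm long (y). In the slot shows the dark flat selector rail, its top face 8 mm below the cover's top; it stays put under a gentle push.
- slot (a point): Middle of the slot, level with the cover's top, 76 mm above the bench; y along the slot, z up. The rail's locking hole, 12 mm wide and 27 mm deep from the rail's face, lies on the slot's centre line (x = 0), its y unknown, within 22 mm either way of this point. 24 mm to each side of the hole is a dimple as wide, only 3 mm deep, which may show in the slot too.
- stand: Black pin stand: block 60 (x) by 160 (y) by 42 mm high, fixed; origin at the centre of its underside. Along its top at y = -50, 0 and +50 mm are three 13 mm holes, 36 mm deep, in which the three pins stand; which is where varies.
- pin: The square-grip locking pin, steel, about 0.12 kg, upright in the stand. Origin on its axis at the collar's underside, which rests on the stand's top; z up. Above: collar 26 mm across, 5 mm high, then the grip 18 by 18 mm (faces across x and y), 42 mm high. Below: round shaft 10 mm across, 30 mm long, its last 5 mm tapering to a flat nose 6 mm across. Its x is within 0.2 rad of the stand's x.
- pin_tip (a point): Centre of the nose of the square-grip pin, the lower end of its shaft, 30 mm below the pin's origin.
- pin_round: Another pin in the stand, to be left alone: same collar and shaft, but a round grip 20 mm across and 30 mm high. Origin at the collar's underside.
- pin_ball: Another pin in the stand, to be left alone: same collar and shaft, but a ball of 24 mm on a thin neck, 42 mm high. Origin at the collar's underside.

How it is judged:
On the way, in this order (a step that is already met when the one before it is completed fails the run):
1. the square-grip pin has been drawn clear of the stand (height (world z) of pin_tip above 0.05 m and contact force between pin and stand below 0.1 N), for 0.1 s.
2. the pin's nose stands on the rail near one end of the slot (more than 25 mm from its middle) (x of pin_tip in the frame of housing between -0.006 and 0.006 m and (y of pin_tip in the frame of housing above 0.025 m or y of pin_tip in the frame of housing below -0.025 m) and y of pin_tip in the frame of housing between -0.042 and 0.042 m and z of pin_tip in the frame of housing below 0.07 m and contact force between pin and housing above 0.3 N), for 0.05 s.
At the end, for the whole second after the job is handed in: The square-grip pin stands upright (within 0.12 rad) and at rest in the slot, its nose down in the locking hole at least 26.5 mm below the top of the cover (collar within 3.5 mm of the cover), and the other two pins are still in their places (within 12 mm) (z of pin_tip in the frame of housing below 0.0495 m and x of pin_tip in the frame of housing between -0.006 and 0.006 m and y of pin_tip in the frame of housing between -0.032 and 0.032 m and angle between pin's own z axis and vertical below 0.12 rad and linear speed of pin below 0.01 m/s and distance of each of pin_round, pin_ball from where it was at the start of the episode below 0.012 m); the robot touches nothing.
It fails at once if the pin is forced against the gearbox with more than 35 N (contact force between pin and housing above 35 N).
It fails at once if another pin is pulled from its place (more than 12 mm) (distance of any of pin_round, pin_ball from where it was at the start of the episode above 0.012 m).
It also fails if it takes over 69 s, if anything falls off the work surface, if the arm or the gripper's body presses on something with over 40 N, if the wrist force passes 120 N, or if a joint passes its speed limit or range.

ROBOT

A 6-joint arm with a two-finger parallel gripper is mounted at the origin on the work surface. World frame = base frame: x ahead of the robot, y to its left, z up, the work surface at z = 0. Lengths are in m, angles in rad, forces in N, time in s.
With the tool pointing down it reaches from about 0.375 to 0.9 m from the base axis. Payload 3.1 kg.
Tool frame: the origin (TCP) lies midway between the tips of the shut fingers; the grasp point (between the pads) lies 19 mm behind it; z points along the fingers, y is the line along which they close (so a half turn about z gives the same grasp; the last joint's range is limited). The gripper opens to 87 mm and grips with 3 to 60 N. Pads are 19 mm wide; open, the fingers measure 117 mm over their backs; the gripper's body (75 mm by 190 mm) begins 51 mm behind the grasp point.
Start: joints at [-1.337, 0.527, 1.433, -0, 1.181, -0.178], TCP at [0.25, -0.573, 0.223] pointing down, gripper open.
Joint ranges: [-3.08, 3.08], [-0.75, 2.2], [0.22, 2.44], [-1.43, 4.57], [0, 2.65], [-2.85, 2.85]. Speed limits (rad/s): [2.79, 2.79, 3.14, 3.14, 3.14, 3.14].

INTERFACE

Orientations are given as a unit quaternion [x, y, z, w].
In Python, from rig import get_obs, cams, job gives the robot as it stands.
- The arm moves only by the tool servo_tool, never from a script. Its argument "moves" is text: rows parted by semicolons, each of 5 numbers parted by spaces: the shift along the tool's x, y, z in m, then the turn about the tool's z in degrees, then the finger opening in m, from 0 to 0.087. In form: dx dy dz spin claw; .... A call has 1 to 10 rows; each row is the pose to reach, as a shift and turn from the pose commanded when the call began, along the tool's axes at that moment; what a row does not reach only later rows make up. A row lasts 1/12 s, in which the tool goes at most 41.7 mm and 7.16 degrees, less where a joint would pass 70% of its speed; a pose out of reach is approached as far as the arm can. A call with a gripper value outside its range is refused whole. The fingers move at their own pace and stop on an object; "grip_force" is the grip in N (left out, the last holds). Time passes only in rows, so rows that repeat a pose let the fingers close. It gives the time, the measured TCP pose, the force, the opening and the grip force at its end, in the units of the state.
- get_obs(): the state, without advancing time (a new reading comes with each control period).
- cams.camera(name): name is "scene" or "top"; returns the picture (420x560x3 uint8, blue, green, red); there is no depth.
- cams.camera_model(name): a dict with "fx", "fy", "cx", "cy" (pixels), "R" (3x3) and "t" (3): a world point X has camera coordinates R X + t. Camera axes: x right, y down, z forward; pixel columns grow to the right and rows downward; lengths in m; the calibration is good to about 2 mm. A picture is of the moment at which its call begins. camera_model takes no time and is no camera call.
- job.hand_in(): hands the job in; it is judged then, once.
The state is a dict: "time": time; "q": joint angles; "joint_velocities": joint speeds; "joint_torque": joint torques, N m; "position": TCP position; "tool_rot": TCP orientation; "ft_force": force on the tool from outside, world axes, zero at the start; "moment": the same for the moment, N m; "grip_width": finger opening in m; "grip_force": force on a finger pad.
Only numpy, scipy, OpenCV 4.12 (cv2) and the standard library are available. Lean on these libraries where they do the work, as an engineer would, in place of code of your own. Each camera call takes 0.05 s, during which the arm holds its last target. There are 200 camera calls.

## Working session

There is one attempt and no reset: what is moved stays moved. The work goes in short steps, Python scripts to look and compute and a tool call to move; the robot and the scene stay as the last step left them, time stands still between calls to the robot, and variables do not carry over. Pictures are saved under pics/ and viewed, at most 10 in all, crops included, and the job is handed in when it is done.

Besides the shell and the picture viewer there is one more tool, called after "Emit:" as name(argument=value, ...) on one line, values as JSON. servo_tool: Moves the arm, as the interface text tells. Its arguments: {"type":"object","properties":{"moves":{"type":"string"},"grip_force":{"type":"number"}},"required":["moves"]}

```bash
mkdir -p pics; python3 - <<'E'
from rig import get_obs,cams,job
import cv2
for n in("top","scene"):
    cv2.imwrite(f"pics/{n}0.png",cams.camera(n)); print(n,{k:(v.tolist() if hasattr(v,'tolist') else v) for k,v in cams.camera_model(n).items()})
o=get_obs();print(o)
E
```

```text
top {'fx': 448.6862052591588, 'fy': 448.6862052591588, 'cx': 277.60533598632884, 'cy': 202.98644406622537, 'R': [[-0.01094803077251786, -0.9999399725467047, -0.00043809302587375845], [-0.9981323211639228, 0.010954569811179283, -0.060098809041206715], [0.060100000583389615, -0.00022068880197370841, -0.9981923367900242]], 't': [0.04664840982974668, 0.5233655681992115, 0.8094568805232674]}
scene {'fx': 468.6805664214935, 'fy': 468.6805664214935, 'cx': 285.1704163225718, 'cy': 208.8678666110469, 'R': [[-0.8709583356177154, 0.49108076649279886, 0.016469924069762186], [0.365374625094644, 0.6696953058825884, -0.6465366042350382], [-0.3285315220111564, -0.557088752408152, -0.7627051599309927]], 't': [0.45258460563269653, -0.18750239137372374, 1.08036941522506]}
{'time': 0.1, 'q': array([-1.33751610e+00,  5.28387852e-01,  1.43373942e+00, -3.50333767e-05,
        1.18138324e+00, -1.78524055e-01]), 'joint_velocities': array([-0.00013831, -0.0022896 , -0.00085267,  0.00133143,  0.00145472,
       -0.00089758]), 'joint_torque': array([ 9.95562630e-06, -4.40986061e+01, -1.77150089e+01,  6.34050323e-02,
        5.33802656e-02, -6.91568266e-05]), 'position': array([ 0.25001883, -0.57211781,  0.22167153]), 'tool_rot': array([ 9.78875127e-01,  2.04456758e-01, -4.24431244e-05, -9.58125111e-04]), 'ft_force': array([-0.56141439,  0.59866282, -0.08808323]), 'moment': array([ 0.03759688,  0.07776026, -0.00315203]), 'grip_force': 0.0, 'grip_width': 0.0872515146643186}
```

View pics/top0.png

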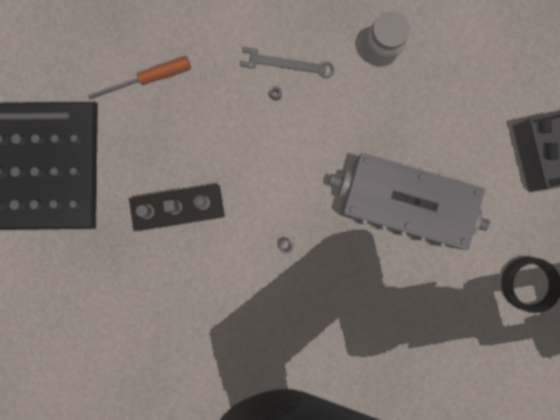

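View pics/scene0.png

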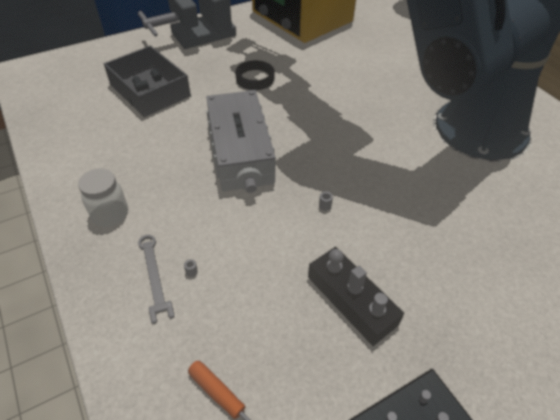

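The top view shows the stand at about (176,207) with the square grip in the middle at (170,206). The gearbox slot is at about (414,200). I'll enlarge both and measure them.

```bash
cat > h.py <<'E'
import numpy as np,cv2
from rig import get_obs,cams,job
def ray(n,uv,z):
    m=cams.camera_model(n);R=np.array(m['R']);t=np.array(m['t'])
    d=R.T@np.array([(uv[0]-m['cx'])/m['fx'],(uv[1]-m['cy'])/m['fy'],1]);c=-R.T@t
    return c+d*(z-c[2])/d[2]
def rect(mask,n,z):
    c=max(cv2.findContours(mask.astype(np.uint8),0,cv2.CHAIN_APPROX_NONE)[0],key=cv2.contourArea)
    P=np.array([ray(n,p,z)[:2] for p in c[:,0]],np.float32)
    r=cv2.minAreaRect(P*1000); b=cv2.boxPoints(r); e=b[1]-b[0] if np.hypot(*(b[1]-b[0]))>np.hypot(*(b[2]-b[1])) else b[2]-b[1]
    return np.round(r[0],1),np.round(r[1],1),round((np.degrees(np.arctan2(e[1],e[0])))%180,1)
E
python3 - <<'E'
from h import *
t=cv2.imread('pics/top0.png');s=cv2.imread('pics/scene0.png')
g=t.max(2).astype(int)
def win(m,x0,y0,x1,y1):
    k=np.zeros_like(m);k[y0:y1,x0:x1]=m[y0:y1,x0:x1];return k
print('values',g[200,395:440].tolist(), g[190:215,177].tolist())
st=win(g<60,120,175,235,240)
st=cv2.morphologyEx(st.astype(np.uint8),cv2.MORPH_CLOSE,np.ones((15,15)))
print('stand',rect(st,'top',.042))
print('slot',rect(win(g<62,385,180,445,220),'top',.076))
hs=win((g>60)&(g<125),335,140,500,255)
print('pin sq top guess',ray('top',(169.5,206),.089), 'mid slot',ray('top',(414.5,200.5),.076))
Z=lambda im,x,y,w,h:cv2.resize(im[y:y+h,x:x+w],(400,300),interpolation=cv2.INTER_CUBIC)
cv2.imwrite('pics/z.png',cv2.convertScaleAbs(np.vstack([np.hstack([Z(t,126,173,100,75),Z(t,374,168,80,60)]),np.hstack([Z(s,305,245,100,75),Z(s,200,95,80,60)])]),alpha=1.5))
E
```

```text
values [99, 94, 89, 84, 79, 76, 73, 69, 66, 64, 61, 59, 62, 62, 65, 63, 64, 63, 60, 55, 50, 50, 49, 50, 52, 57, 62, 67, 68, 71, 75, 79, 83, 88, 94, 98, 99, 102, 104, 106, 107, 108, 108, 108, 108] [69, 55, 52, 52, 52, 52, 53, 51, 52, 56, 63, 69, 70, 68, 68, 67, 67, 67, 66, 67, 72, 84, 91, 83, 67]
stand (array([517.6, 221.6]), array([ 57.3, 159.4]), np.float32(98.5))
slot (array([ 520.2, -195.9]), array([15.4,  8.5]), np.float32(89.4))
pin sq top guess [0.51636568 0.22205875 0.089     ] mid slot [ 0.52190325 -0.19251357  0.076     ]
```

View pics/z.png

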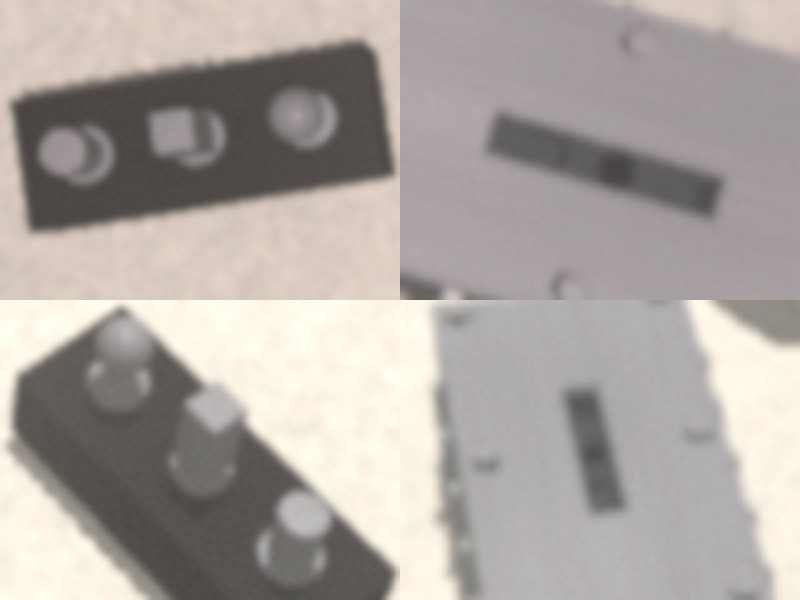

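The zoom shows the square-grip pin in the middle hole, its yaw close to the stand's. The slot runs from pixel (392.5,194.6) to (437.6,207.4). The dark locking hole is near (417,201.6), slightly to the right of (−y from) the slot's middle.

```bash
python3 - <<'E'
from h import *
t=cv2.imread('pics/top0.png');g=t.max(2).astype(int)
def win(m,x0,y0,x1,y1):
    k=np.zeros_like(m);k[y0:y1,x0:x1]=m[y0:y1,x0:x1];return k
for th in(80,85,90):print('slot',rect(win(g<th,385,180,445,220),'top',.076))
for th in(70,80,90,100):print('grip',rect(win(g>th,162,199,176,214),'top',.089))
c,_,a=rect(win(g<85,385,180,445,220),'top',.076)
d=np.array([np.cos(np.radians(a)),np.sin(np.radians(a))]);m=cams.camera_model('top');R=np.array(m['R']);T=np.array(m['t'])
v=[]
for y in range(-40,42,2):
    acc=[]
    for x in(-3,0,3):
        p=(c+d*y+np.array([d[1],-d[0]])*x)/1000;q=R@np.r_[p,.070]+T
        acc.append(cv2.getRectSubPix(t.max(2),(1,1),(m['fx']*q[0]/q[2]+m['cx'],m['fy']*q[1]/q[2]+m['cy']))[0,0])
    v.append((y,int(np.mean(acc))))
print(v)
E
```

```text
slot (array([ 521.5, -192.4]), array([78.6, 13.6]), np.float32(73.1))
slot (array([ 521.7, -192.4]), array([79.5, 14.4]), np.float32(73.3))
slot (array([ 521.7, -192.6]), array([80.7, 15.4]), np.float32(72.9))
grip (array([515.5, 222.9]), array([22. , 20.1]), np.float32(0.2))
grip (array([515.5, 222.1]), array([21.9, 18.4]), np.float32(0.2))
grip (array([517.2, 223.7]), array([15.1, 15.1]), np.float32(0.2))
grip (array([517.2, 222.9]), array([11.8, 13.4]), np.float32(90.2))
[(-40, 64), (-38, 56), (-36, 58), (-34, 60), (-32, 63), (-30, 63), (-28, 63), (-26, 63), (-24, 63), (-22, 63), (-20, 64), (-18, 64), (-16, 64), (-14, 63), (-12, 58), (-10, 52), (-8, 50), (-6, 50), (-4, 51), (-2, 53), (0, 58), (2, 62), (4, 64), (6, 64), (8, 64), (10, 62), (12, 60), (14, 60), (16, 62), (18, 64), (20, 64), (22, 63), (24, 63), (26, 64), (28, 63), (30, 64), (32, 64), (34, 64), (36, 67), (38, 80), (40, 100)]
```

Emit:
servo_tool(moves="0 0 -0.03 -7 0.087; 0 0 -0.06 -14 0.087; 0 0 -0.06 -21 0.07; 0 0 -0.06 -28 0.06; 0 0 -0.06 -35 0.05; 0 0 -0.06 -42 0.05; 0 0 -0.06 -49 0.05; 0 0 -0.06 -56 0.05; 0 0 -0.06 -63 0.05; 0 0 -0.06 -70 0.05")

```text
time: 0.93
position: [0.2501, -0.5723, 0.2819]
tool_rot: [0.682, 0.731, 0.0, -0.001]
ft_force: [0.4, 0.1, 0.1]
grip_width: 0.051
grip_force: 0.0
```

The hole looks to be at slot y ≈ −6, with a dimple at about +18. I'll insert at the +y end (y ≈ +30). First I move to above the stand.

Emit:
servo_tool(moves="0.038 0.016 0 0 0.05; 0.076 0.032 0 0 0.05; 0.115 0.048 0 0 0.05; 0.153 0.064 0 0 0.05; 0.191 0.08 0 0 0.05; 0.23 0.096 0 0 0.05; 0.268 0.112 0 0 0.05; 0.306 0.127 0 0 0.05; 0.344 0.143 0 0 0.05; 0.383 0.159 0 0 0.05")

```text
time: 1.77
position: [0.3847, -0.179, 0.2824]
tool_rot: [0.685, 0.729, 0.0, -0.0]
ft_force: [1.5, 0.5, -0.4]
grip_width: 0.05
grip_force: 0.0
```

Emit:
servo_tool(moves="0.038 0.016 0 0 0.05; 0.076 0.032 0 0 0.05; 0.115 0.048 0 0 0.05; 0.153 0.064 0.02 0 0.05; 0.191 0.08 0.04 0 0.05; 0.23 0.096 0.06 -3 0.05; 0.268 0.112 0.08 -3 0.05; 0.306 0.127 0.1 -3 0.05; 0.344 0.143 0.12 -3 0.05; 0.372 0.155 0.14 -3 0.05")

```text
time: 2.6
position: [0.5105, 0.1854, 0.152]
tool_rot: [0.665, 0.747, 0.0, 0.0]
ft_force: [-0.1, -0.0, -0.4]
grip_width: 0.0501
grip_force: 0.0
```

```bash
cat >> h.py <<'E'
def go(x,y,z):
    "shift in tool axes to world point"
    from scipy.spatial.transform import Rotation as Ro
    o=get_obs();r=Ro.from_quat(o['tool_rot']);v=r.inv().apply(np.array([x,y,z])-o['position'])
    X=r.apply([1,0,0]);print(round(o['time'],2),o['position'].round(4),'xyaw',round(float(np.degrees(np.arctan2(X[1],X[0]))),2),'shift',v.round(4),'F',o['ft_force'].round(2),o['grip_width'].round(4))
E
python3 -c "
from h import *
go(.5165,.2225,.053)
cv2.imwrite('pics/s1.png',cv2.resize(cams.camera('scene')[180:360,270:470],(800,600)[:2]))"
```

```text
Traceback (most recent call last):
  File "h.py", line 16, in go
    X=r.apply([1,0,0]);print(round(o['time'],2),o['position'].round(4),'xyaw',round(float(np.degrees(np.arctan2(X[1],X[0]))),2),'shift',v.round(4),'F',o['ft_force'].round(2),o['grip_width'].round(4))
                                                                                                                                                                              ^^^^^^^^^^^^^^^^^^^^^
AttributeError: 'float' object has no attribute 'round'
```

Emit:
servo_tool(moves="0 0 0 0 0.05; 0 0 0 0 0.05; 0 0 0 0 0.05")

```text
time: 2.85
position: [0.5096, 0.183, 0.1526]
tool_rot: [0.665, 0.747, -0.001, -0.0]
ft_force: [-0.3, -0.3, 0.7]
grip_width: 0.0499
grip_force: 0.0
```

```bash
sed -i "s/o\['grip_width'\].round(4)/round(o['grip_width'],4)/" h.py
python3 -c "
from h import *
go(.5165,.2225,.053)"
```

```text
2.85 [0.5096 0.183  0.1526] xyaw 96.64 shift [0.0385 0.0116 0.0995] F [-0.29 -0.3   0.69] 0.0499
```

Emit:
servo_tool(moves="0.02 0.006 0 0 0.05; 0.0385 0.0116 0 0 0.05; 0.0385 0.0116 0.02 0 0.05; 0.0385 0.0116 0.04 0 0.05; 0.0385 0.0116 0.05 0 0.05; 0.0385 0.0116 0.05 0 0.05")

```text
time: 3.35
position: [0.5158, 0.2211, 0.1018]
tool_rot: [0.666, 0.746, -0.002, -0.001]
ft_force: [0.1, 1.0, 0.1]
grip_width: 0.0499
grip_force: 0.0
```

```bash
python3 -c "
from h import *
go(.5165,.2225,.053)
Z=lambda n,x,y,w,h:cv2.resize(cams.camera(n)[y:y+h,x:x+w],(400,400),interpolation=2)
cv2.imwrite('pics/s1.png',cv2.convertScaleAbs(np.hstack([Z('scene',290,215,130,130),Z('top',110,150,130,130)]),alpha=1.5))"
```

```text
3.35 [0.5158 0.2211 0.1018] xyaw 96.48 shift [0.0014 0.001  0.0488] F [0.14 0.96 0.14] 0.0499
```

View pics/s1.png

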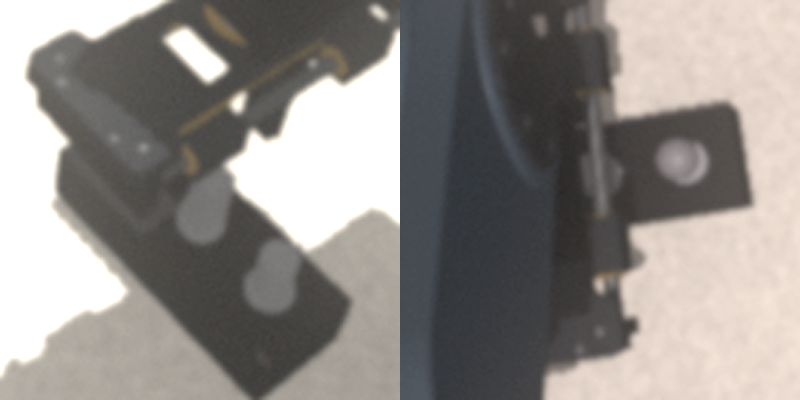

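The fingers straddle the square pin, one on each side across the stand, clear of the neighbouring pins. I'll descend and grip.

Emit:
servo_tool(moves="0.001 0.001 0.015 0 0.05; 0.001 0.001 0.03 0 0.05; 0.001 0.001 0.04 0 0.05; 0.001 0.001 0.046 0 0.05; 0.001 0.001 0.049 0 0.05; 0.001 0.001 0.049 0 0.035; 0.001 0.001 0.049 0 0.025; 0.001 0.001 0.049 0 0.025", grip_force=10)

```text
time: 4.12
position: [0.5187, 0.2241, 0.0545]
tool_rot: [0.665, 0.747, 0.001, 0.0]
ft_force: [0.2, -0.5, 0.5]
grip_width: 0.037
grip_force: 0.0
```

Emit:
servo_tool(moves="0 0 0 0 0.01; 0 0 0 0 0.01; 0 0 0 0 0.01; 0 0 0 0 0.01")

```text
time: 4.45
position: [0.5181, 0.2241, 0.0542]
tool_rot: [0.665, 0.747, 0.0, -0.0]
ft_force: [-0.5, -0.1, 2.4]
grip_width: 0.0179
grip_force: 10.0
```

```bash
python3 -c "
from h import *
go(.5165,.2225,.053)"
```

```text
4.45 [0.5181 0.2241 0.0542] xyaw 96.6 shift [-0.0014 -0.0018  0.0012] F [-0.5  -0.05  2.39] 0.0179
```

Emit:
servo_tool(moves="0 0 0 0 0.01; 0 0 0 0 0.01; 0 0 -0.01 0 0.01; 0 0 -0.03 0 0.01; 0 0 -0.05 0 0.01; 0 0 -0.07 0 0.01; 0 0 -0.09 0 0.01; 0 0 -0.1 0 0.01; 0 0 -0.1 0 0.01; 0 0 -0.1 0 0.01", grip_force=30)

```text
time: 5.28
position: [0.5182, 0.2239, 0.1541]
tool_rot: [0.665, 0.747, 0.0, 0.0]
ft_force: [0.2, 0.1, -1.5]
grip_width: 0.0175
grip_force: 30.0
```

```bash
python3 -c "
from h import *
a=np.radians(73.1);p=np.array([.5216,-.1925])+.030*np.array([np.cos(a),np.sin(a)]);print(p)
go(*p,.155)"
```

```text
[ 0.53032107 -0.16379559]
5.28 [0.5182 0.2239 0.1541] xyaw 96.59 shift [-0.3866 -0.0325 -0.0009] F [ 0.19  0.09 -1.51] 0.0175
```

Emit:
servo_tool(moves="-0.02 -0.002 0 0 0.01; -0.055 -0.005 0 3 0.01; -0.09 -0.008 0 6 0.01; -0.13 -0.011 0 9 0.01; -0.17 -0.014 0 12 0.01; -0.21 -0.018 0 15 0.01; -0.25 -0.021 0 18 0.01; -0.29 -0.024 0 21 0.01; -0.33 -0.028 0 23.5 0.01; -0.36 -0.03 0 23.5 0.01")

```text
time: 6.12
position: [0.5287, -0.1401, 0.1522]
tool_rot: [0.804, 0.594, -0.001, -0.001]
ft_force: [0.2, 0.4, -0.7]
grip_width: 0.0177
grip_force: 30.0
```

Emit:
servo_tool(moves="0 0 0 0 0.01; 0 0 0 0 0.01; 0 0 0 0 0.01")

```text
time: 6.37
position: [0.5284, -0.1364, 0.1524]
tool_rot: [0.804, 0.595, -0.001, -0.002]
ft_force: [-0.2, 0.8, -1.7]
grip_width: 0.018
grip_force: 30.0
```

```bash
python3 -c "
from h import *
go(.5303,-.1638,.125)
Z=lambda n,x,y,w,h:cv2.resize(cams.camera(n)[y:y+h,x:x+w],(400,400),interpolation=2)
cv2.imwrite('pics/s2.png',cv2.convertScaleAbs(np.hstack([Z('scene',190,80,110,110),Z('top',340,140,110,110)]),alpha=1.5))"
```

```text
6.37 [ 0.5284 -0.1364  0.1524] xyaw 73.05 shift [-0.0257  0.0099  0.0274] F [-0.19  0.79 -1.7 ] 0.018
```

View pics/s2.png

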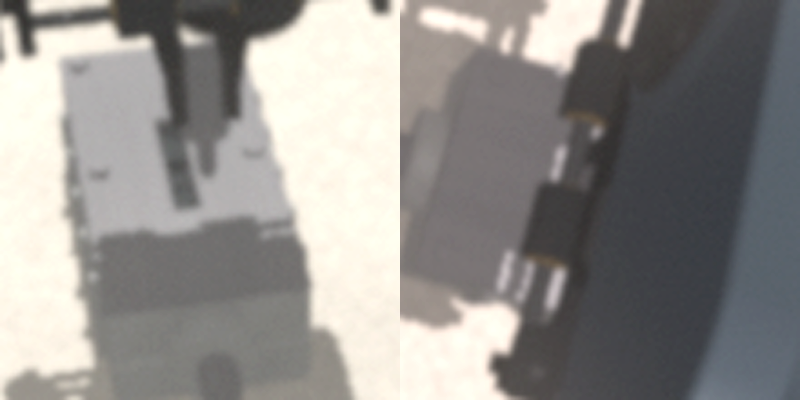

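The scene view shows the pin held upright and the slot beside it, with the scene camera seeing both clearly. I'll move over the slot's near end and look again.

Emit:
servo_tool(moves="-0.013 0.005 0 0 0.01; -0.0257 0.0099 0 0 0.01; -0.0257 0.0099 0.012 0 0.01; -0.0257 0.0099 0.024 0 0.01; -0.0257 0.0099 0.024 0 0.01; -0.0257 0.0099 0.024 0 0.01; -0.0257 0.0099 0.024 0 0.01")

```text
time: 7.05
position: [0.5322, -0.165, 0.1303]
tool_rot: [0.803, 0.596, 0.0, 0.0]
ft_force: [-0.3, -0.1, -2.2]
grip_width: 0.0178
grip_force: 30.0
```

```bash
python3 -c "
from h import *
go(.5303,-.1638,.113)
im=cams.camera('scene');cv2.imwrite('pics/s3raw.png',im)
cv2.imwrite('pics/s3.png',cv2.convertScaleAbs(cv2.resize(im[95:165,200:290],(771,600),interpolation=2),alpha=1.6))
m=cams.camera_model('scene');R=np.array(m['R']);T=np.array(m['t'])
pr=lambda p:(lambda q:((m['fx']*q[0]/q[2]+m['cx']-200)*8.57,(m['fy']*q[1]/q[2]+m['cy']-95)*8.57))(R@np.array(p)+T)
o=get_obs()['position'];print('tip expected',pr(o-[0,0,.0422]))
a=np.radians(73.1);d=np.array([np.cos(a),np.sin(a)]);n=np.array([d[1],-d[0]])
for y in(-40,40):
  for x in(-7,7):print(y,x,pr(np.r_[np.array([.5216,-.1925])+d*y/1000+n*x/1000,.076]))"
```

```text
7.05 [ 0.5322 -0.165   0.1303] xyaw 73.1 shift [ 0.0006 -0.0022  0.0173] F [-0.29 -0.11 -2.22] 0.0178
tip expected (np.float64(338.7015338421654), np.float64(282.2948264670349))
-40 -7 (np.float64(334.8840740812515), np.float64(135.6382887146193))
-40 7 (np.float64(278.15176707718774), np.float64(142.68106417370092))
40 -7 (np.float64(388.15197657188355), np.float64(347.3471911834051))
40 7 (np.float64(328.48104938801157), np.float64(355.25451480545485))
```

View pics/s3.png

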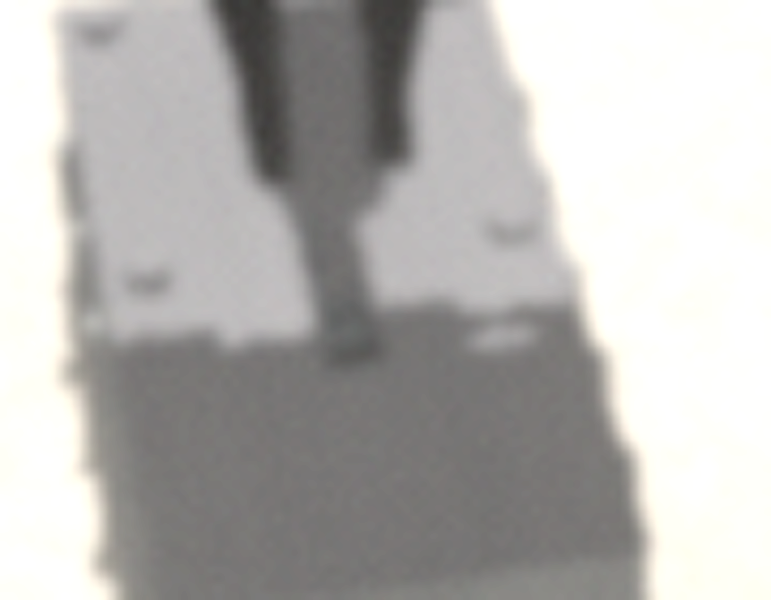

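The pin shaft comes down over the near end of the slot. The slot end shows at zoom (325–383, 360), within about 1 mm of the prediction. I'll average the pose noise, then lower gently.

```bash
cat >> h.py <<'E'
def avg(n=10):
    "mean pose in slot frame (mm), tip z, mean force"
    P=[];F=[]
    for _ in range(n):
        cams.camera('scene');o=get_obs();P.append(o['position']);F.append(o['ft_force'])
    p=np.mean(P,0);a=np.radians(73.1);d=np.array([np.cos(a),np.sin(a)]);e=p[:2]-[.5216,-.1925]
    f=np.mean(F,0);print(round(o['time'],2),'slot x,y',(e@[d[1],-d[0]]*1e3).round(2),(e@d*1e3).round(2),'tip z',((p[2]-.0422)*1e3).round(2),'F slot x,y,z',(f[:2]@[d[1],-d[0]]).round(2),(f[:2]@d).round(2),f[2].round(2),'sd',np.std(P,0).round(4))
E
python3 -c "
from h import *
avg()"
```

```text
7.6 slot x,y 1.85 29.66 tip z 88.12 F slot x,y,z -0.11 0.17 -1.37 sd [0.0002 0.0001 0.0002]
```

Emit:
servo_tool(moves="0 -0.0018 0 0 0.01; 0 -0.0018 0.004 0 0.01; 0 -0.0018 0.007 0 0.01; 0 -0.0018 0.01 0 0.01; 0 -0.0018 0.012 0 0.01; 0 -0.0018 0.0135 0 0.01; 0 -0.0018 0.0145 0 0.01; 0 -0.0018 0.0155 0 0.01; 0 -0.0018 0.0155 0 0.01")

```text
time: 8.35
position: [0.53, -0.164, 0.1142]
tool_rot: [0.803, 0.595, -0.0, -0.0]
ft_force: [0.7, -0.6, -1.3]
grip_width: 0.0176
grip_force: 30.0
```

```bash
python3 -c "
from h import *
avg(6)"
```

```text
8.65 slot x,y -0.16 29.66 tip z 72.26 F slot x,y,z -0.15 -0.18 -1.31 sd [0.     0.     0.0001]
```

Emit:
servo_tool(moves="0 0 0.001 0 0.01; 0 0 0.002 0 0.01; 0 0 0.0027 0 0.01; 0 0 0.0033 0 0.01; 0 0 0.0038 0 0.01; 0 0 0.0038 0 0.01; 0 0 0.0038 0 0.01")

```text
time: 9.23
position: [0.53, -0.164, 0.1105]
tool_rot: [0.803, 0.595, -0.0, -0.0]
ft_force: [-0.2, 1.1, -1.8]
grip_width: 0.0176
grip_force: 30.0
```

```bash
python3 -c "
from h import *
avg(6)"
```

```text
9.53 slot x,y -0.21 29.67 tip z 68.4 F slot x,y,z 0.28 0.13 -1.22 sd [0. 0. 0.]
```

Emit:
servo_tool(moves="0 0 0.0003 0 0.01; 0 0 0.0006 0 0.01; 0 0 0.0009 0 0.01; 0 0 0.0009 0 0.01; 0 0 0.0009 0 0.01")

```text
time: 9.95
position: [0.5301, -0.1641, 0.1101]
tool_rot: [0.803, 0.595, 0.0, 0.0]
ft_force: [-0.9, -0.2, 3.4]
grip_width: 0.0176
grip_force: 30.0
```

```bash
python3 -c "
from h import *
avg(6)"
```

```text
10.25 slot x,y -0.12 29.65 tip z 67.85 F slot x,y,z -1.08 -0.05 4.4 sd [0. 0. 0.]
```

Contact is at the rail's face (tip z 67.9 mm, about 5.6 N) at y ≈ +30. I ease off slightly and slide along the slot toward the hole.

Emit:
servo_tool(moves="-0.0015 0 -0.0002 0 0.01; -0.004 0 -0.0002 0 0.01; -0.007 0 -0.0002 0 0.01; -0.01 0 -0.0002 0 0.01; -0.013 0 -0.0002 0 0.01; -0.016 0 -0.0002 0 0.01; -0.019 0 -0.0002 0 0.01; -0.022 0 -0.0002 0 0.01; -0.025 0 -0.0002 0 0.01; -0.027 0 -0.0002 0 0.01")

```text
time: 11.08
position: [0.5213, -0.1902, 0.1096]
tool_rot: [0.803, 0.596, -0.001, -0.001]
ft_force: [-3.0, -1.2, 4.4]
grip_width: 0.0179
grip_force: 30.0
```

```bash
python3 -c "
from h import *
avg(5)"
```

```text
11.33 slot x,y -0.61 1.45 tip z 67.67 F slot x,y,z -1.74 -1.76 1.84 sd [0.0003 0.0002 0.    ]
```

Emit:
servo_tool(moves="-0.002 0 0 0 0.01; -0.004 0 0 0 0.01; -0.006 0 0 0 0.01; -0.0075 0 0 0 0.01; -0.0085 0 0 0 0.01; -0.0085 0 0 0 0.01; -0.0085 0 0 0 0.01")

```text
time: 11.92
position: [0.5199, -0.1984, 0.1099]
tool_rot: [0.803, 0.595, -0.0, 0.0]
ft_force: [0.1, -0.2, -1.1]
grip_width: 0.0179
grip_force: 30.0
```

```bash
python3 -c "
from h import *
avg(5)"
```

```text
12.17 slot x,y 0.03 -6.1 tip z 67.67 F slot x,y,z 0.48 -0.05 -0.25 sd [0. 0. 0.]
```

Support has mostly gone at y ≈ −6, so the nose is over a recess. I'll probe downward.

Emit:
servo_tool(moves="0 0 0.0005 0 0.01; 0 0 0.001 0 0.01; 0 0 0.0014 0 0.01; 0 0 0.0014 0 0.01")

```text
time: 12.5
position: [0.5199, -0.1984, 0.1095]
tool_rot: [0.803, 0.596, 0.0, 0.001]
ft_force: [-1.2, 0.7, 7.9]
grip_width: 0.0181
grip_force: 30.0
```

```bash
python3 -c "
from h import *
avg(5)"
```

```text
12.75 slot x,y 0.12 -6.09 tip z 67.37 F slot x,y,z -0.87 -0.63 6.86 sd [0. 0. 0.]
```

Emit:
servo_tool(moves="0.0005 0 -0.0002 0 0.01; 0.001 0 -0.0002 0 0.01; 0.0015 0 -0.0002 0 0.01; 0.002 0 -0.0002 0 0.01; 0.002 0 -0.0002 0 0.01")

```text
time: 13.17
position: [0.5202, -0.1978, 0.1097]
tool_rot: [0.803, 0.596, -0.001, 0.001]
ft_force: [-2.1, -2.9, 4.9]
grip_width: 0.018
grip_force: 30.0
```

```bash
python3 -c "
from h import *
avg(4)"
```

```text
13.37 slot x,y 0.17 -5.53 tip z 67.45 F slot x,y,z -1.35 -4.15 5.93 sd [0. 0. 0.]
```

Emit:
servo_tool(moves="0.0005 0 0 0 0.01; 0.001 0 0 0 0.01; 0.0015 0 0 0 0.01; 0.002 0 0 0 0.01; 0.002 0 0 0 0.01")

```text
time: 13.78
position: [0.5209, -0.1966, 0.1097]
tool_rot: [0.803, 0.596, -0.001, 0.002]
ft_force: [-2.0, -5.3, 5.7]
grip_width: 0.0175
grip_force: 30.0
```

```bash
python3 -c "
from h import *
avg(4)"
```

```text
13.98 slot x,y 0.49 -4.13 tip z 67.55 F slot x,y,z -1.51 -5.44 5.71 sd [0. 0. 0.]
```

Emit:
servo_tool(moves="-0.001 0 -0.0005 0 0.01; -0.0015 0 -0.001 0 0.01; -0.0015 0 -0.002 0 0.01; -0.0015 0 -0.0025 0 0.01; -0.0015 0 -0.0025 0 0.01")

```text
time: 14.4
position: [0.5198, -0.1949, 0.1107]
tool_rot: [0.803, 0.596, -0.0, -0.001]
ft_force: [-0.4, 0.7, -1.6]
grip_width: 0.0177
grip_force: 30.0
```

```bash
python3 -c "
from h import *
avg(4)
im=cams.camera('scene')
cv2.imwrite('pics/s4.png',cv2.convertScaleAbs(cv2.resize(im[85:155,200:290],(771,600),interpolation=2),alpha=1.6))
m=cams.camera_model('scene');R=np.array(m['R']);T=np.array(m['t'])
pr=lambda p:(lambda q:((m['fx']*q[0]/q[2]+m['cx']-200)*8.57,(m['fy']*q[1]/q[2]+m['cy']-85)*8.57))(R@np.array(p)+T)
o=get_obs()['position']
for h in(0,.0122,.0422):print(pr(o-[0,0,h]))"
```

```text
14.6 slot x,y -0.75 -2.96 tip z 68.57 F slot x,y,z -0.29 0.15 -1.37 sd [0.0001 0.0001 0.0001]
(np.float64(322.95110179139573), np.float64(201.33259366431986))
(np.float64(326.11093685751024), np.float64(243.41806695766573))
(np.float64(333.6220969291597), np.float64(343.45832854833543))
```

View pics/s4.png

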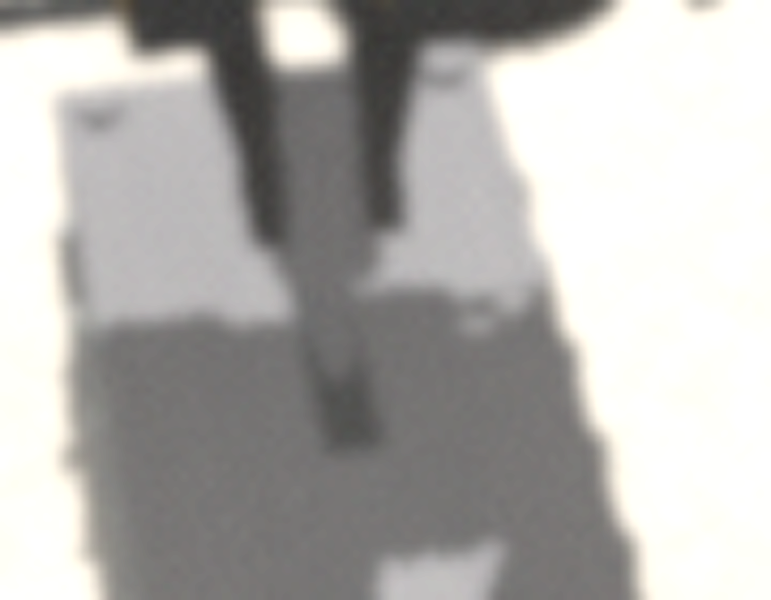

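The shaft is in the slot. Its lower end appears at about zoom (335,370), nearer the +y end than the predicted (334,352), which suggests the tip lagged during the slide. I'll check with a profile and an enhanced crop.

```bash
python3 -c "
from h import *
im=np.mean([cams.camera('scene').astype(float) for _ in range(8)],0).astype(np.float32)
g=im.mean(2)
c=cv2.resize(g[100:145,215:265],(800,720)[:2],interpolation=2)[:600]
cl=np.clip((c-20)*3,0,255).astype(np.uint8)
cv2.imwrite('pics/s5.png',cl)
print(c[::25,::1].shape)
m=cams.camera_model('scene');R=np.array(m['R']);T=np.array(m['t'])
pr=lambda p:(lambda q:(round((m['fx']*q[0]/q[2]+m['cx']-215)*16),round((m['fy']*q[1]/q[2]+m['cy']-100)*16)))(R@np.array(p)+T)
a=np.radians(73.1);d=np.array([np.cos(a),np.sin(a)])
for y in(-3,0,5,10,20,30,40):print(y,'rail',pr(np.r_[np.array([.5216,-.1925])+d*y/1000,.068]),'cover',pr(np.r_[np.array([.5216,-.1925])+d*y/1000,.076]))
o=get_obs()['position'];print('collar',pr(o-[0,0,.0122]),'tip',pr(o-[0,0,.0422]))
"
```

```text
(24, 800)
-3 rail (379, 407) cover (376, 358)
0 rail (383, 422) cover (379, 373)
5 rail (389, 446) cover (385, 397)
10 rail (395, 471) cover (392, 422)
20 rail (407, 522) cover (404, 473)
30 rail (420, 573) cover (416, 524)
40 rail (432, 625) cover (429, 576)
collar (366, 212) tip (380, 399)
```

View pics/s5.png

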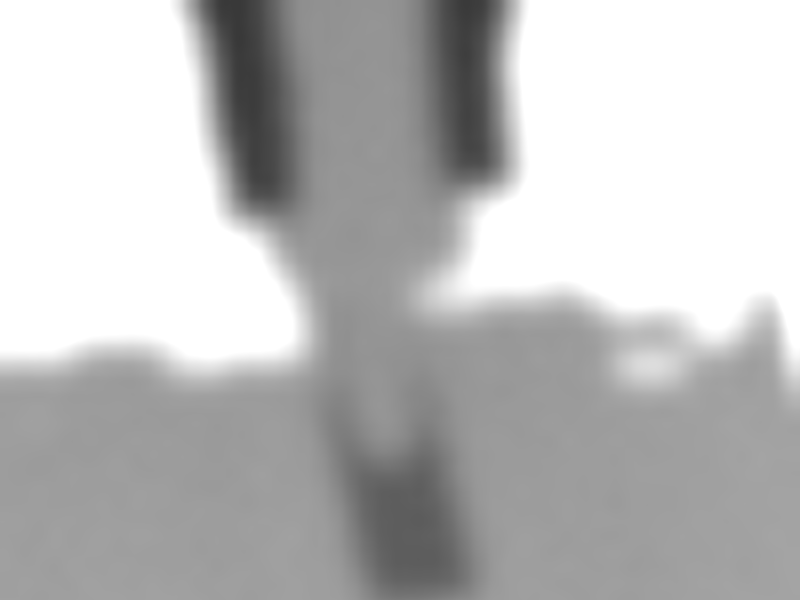

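The nose front shows at (388,462), and the slot end at (395,592). So the nose is at slot y ≈ +2, about 5 mm behind the tool: it lagged in the grip. The hole is therefore about 8 mm further along −y. I'll move there unloaded and probe.

Emit:
servo_tool(moves="-0.0015 0.0005 -0.0003 0 0.01; -0.003 0.0007 -0.0003 0 0.01; -0.0045 0.0007 -0.0003 0 0.01; -0.006 0.0007 -0.0003 0 0.01; -0.0075 0.0007 -0.0003 0 0.01; -0.0075 0.0007 0.0003 0 0.01; -0.0075 0.0007 0.0009 0 0.01; -0.0075 0.0007 0.0015 0 0.01; -0.0075 0.0007 0.002 0 0.01; -0.0075 0.0007 0.002 0 0.01")

```text
time: 15.88
position: [0.5188, -0.2029, 0.109]
tool_rot: [0.803, 0.596, -0.0, -0.0]
ft_force: [-0.0, 0.1, -1.5]
grip_width: 0.0179
grip_force: 30.0
```

```bash
python3 -c "
from h import *
avg(4)"
```

```text
16.08 slot x,y 0.44 -10.75 tip z 66.94 F slot x,y,z -0.04 0.02 -1.5 sd [0. 0. 0.]
```

Free below the rail's face with no force. Continuing down past dimple depth.

Emit:
servo_tool(moves="0 0 0.0008 0 0.01; 0 0 0.0016 0 0.01; 0 0 0.0024 0 0.01; 0 0 0.0032 0 0.01; 0 0 0.0038 0 0.01; 0 0 0.0038 0 0.01")

```text
time: 16.58
position: [0.5188, -0.2034, 0.1054]
tool_rot: [0.803, 0.596, -0.0, 0.0]
ft_force: [-1.2, -3.0, 0.5]
grip_width: 0.0181
grip_force: 30.0
```

```bash
python3 -c "
from h import *
avg(4)"
```

```text
16.78 slot x,y 0.52 -11.19 tip z 63.25 F slot x,y,z -0.75 -1.82 -0.35 sd [0. 0. 0.]
```

It's past 3 mm depth, so this is the locking hole. Continuing gently with a softer grip so the pin can straighten itself.

Emit:
servo_tool(moves="-0.0005 0 0 0 0.01; -0.0005 0 0.0007 0 0.01; -0.0005 0 0.0014 0 0.01; -0.0005 0 0.0021 0 0.01; -0.0005 0 0.0028 0 0.01; -0.0005 0 0.0034 0 0.01; -0.0005 0 0.004 0 0.01; -0.0005 0 0.004 0 0.01", grip_force=15)

```text
time: 17.45
position: [0.5186, -0.2037, 0.1012]
tool_rot: [0.803, 0.596, -0.0, -0.0]
ft_force: [-2.3, -2.6, -0.4]
grip_width: 0.0179
grip_force: 15.0
```

```bash
python3 -c "
from h import *
avg(4)"
```

```text
17.65 slot x,y 0.39 -11.51 tip z 59.05 F slot x,y,z -0.91 -3.63 0.21 sd [0. 0. 0.]
```

Emit:
servo_tool(moves="-0.0007 -0.0003 0.0007 0 0.01; -0.0007 -0.0003 0.0014 0 0.01; -0.0007 -0.0003 0.0021 0 0.01; -0.0007 -0.0003 0.0028 0 0.01; -0.0007 -0.0003 0.0035 0 0.01; -0.0007 -0.0003 0.0042 0 0.01; -0.0007 -0.0003 0.0042 0 0.01")

```text
time: 18.23
position: [0.5183, -0.2038, 0.097]
tool_rot: [0.803, 0.595, 0.0, -0.0]
ft_force: [-0.3, -0.8, -0.7]
grip_width: 0.018
grip_force: 15.0
```

```bash
python3 -c "
from h import *
avg(4)"
```

```text
18.43 slot x,y 0.14 -11.8 tip z 54.81 F slot x,y,z -0.34 -1.0 -1.67 sd [0. 0. 0.]
```

Emit:
servo_tool(moves="0 0 0.0008 0 0.01; 0 0 0.0016 0 0.01; 0 0 0.0024 0 0.01; 0 0 0.0032 0 0.01; 0 0 0.004 0 0.01; 0 0 0.0048 0 0.01; 0 0 0.0055 0 0.01; 0 0 0.0055 0 0.01")

```text
time: 19.1
position: [0.5182, -0.204, 0.0915]
tool_rot: [0.803, 0.595, 0.0, -0.0]
ft_force: [-0.1, -0.3, -1.4]
grip_width: 0.018
grip_force: 15.0
```

```bash
python3 -c "
from h import *
avg(4)"
```

```text
19.3 slot x,y 0.13 -11.96 tip z 49.41 F slot x,y,z -0.24 0.02 -1.23 sd [0. 0. 0.]
```

Emit:
servo_tool(moves="0 0 0.0006 0 0.01; 0 0 0.0012 0 0.01; 0 0 0.0018 0 0.01; 0 0 0.0024 0 0.01; 0 0 0.003 0 0.01; 0 0 0.0035 0 0.01; 0 0 0.0035 0 0.01")

```text
time: 19.88
position: [0.5183, -0.204, 0.0888]
tool_rot: [0.803, 0.596, 0.0, 0.0]
ft_force: [-1.4, 1.2, 3.9]
grip_width: 0.0179
grip_force: 15.0
```

```bash
python3 -c "
from h import *
avg(4)"
```

```text
20.08 slot x,y 0.24 -12.03 tip z 46.64 F slot x,y,z -1.26 -0.04 5.39 sd [0. 0. 0.]
```

The collar is down on the cover (tip z about 46.5 mm, 6–7 N). A slight further press, then release and lift off.

Emit:
servo_tool(moves="0 0 0.0005 0 0.01; 0 0 0.001 0 0.01; 0 0 0.001 0 0.01; 0 0 0.001 0 0.03; 0 0 0.001 0 0.045; 0 0 0.001 0 0.045; 0 0 0.001 0 0.045")

```text
time: 20.67
position: [0.5183, -0.2041, 0.0868]
tool_rot: [0.803, 0.595, -0.0, -0.0]
ft_force: [-0.6, -0.2, -0.8]
grip_width: 0.0373
grip_force: 0.0
```

Emit:
servo_tool(moves="0 0 -0.01 0 0.045; 0 0 -0.03 0 0.05; 0 0 -0.06 0 0.05; 0 0 -0.09 0 0.05; 0 0 -0.12 0 0.05; 0.03 0 -0.15 0 0.05; 0.06 0 -0.15 0 0.05; 0.1 0 -0.15 0 0.05; 0.14 0 -0.15 0 0.05; 0.14 0 -0.15 0 0.05")

```text
time: 21.5
position: [0.5599, -0.0636, 0.2382]
tool_rot: [0.802, 0.598, 0.002, -0.001]
ft_force: [-1.5, -1.2, -0.2]
grip_width: 0.05
grip_force: 0.0
```

```bash
python3 -c "
from h import *
avg(3)
Z=lambda n,x,y,w,h:cv2.resize(cams.camera(n)[y:y+h,x:x+w],(400,400),interpolation=2)
cv2.imwrite('pics/s6.png',cv2.convertScaleAbs(np.hstack([Z('scene',190,80,100,100),Z('top',360,150,100,100)]),alpha=1.5))"
```

```text
21.65 slot x,y -0.21 129.69 tip z 195.47 F slot x,y,z 0.44 -0.39 0.12 sd [0.0002 0.0013 0.0002]
```

View pics/s6.png

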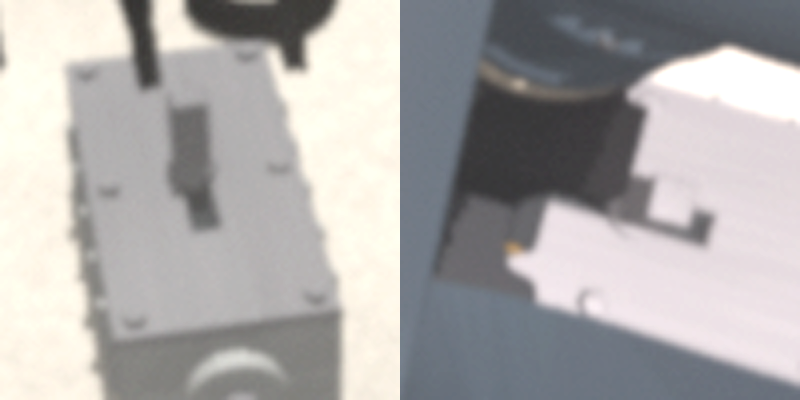

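The pin stands upright in the slot, grip at scene zoom (190,140), with its collar seated flat on the cover. The gripper is clear.

```bash
python3 -c "
from rig import job
print(job.hand_in())"
```

```text
the job is handed in; nothing more can be done
None
```

The square-grip pin is in the rail's deep locking hole with its collar down on the cover and the gripper clear; the other two pins were not touched, and the job was handed in at about 22 s (no verdict was returned).

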